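# Zero the jewellery scale with the stylus

### The job

Zero the jewellery scale so that the empty dish on its pan is not weighed: take the stylus out of its wooden stand and, with its tip, push the green recessed button all the way down for about half a second. Do not press the red button and leave the dish where it is. Then put the stylus back upright in its stand, with its brass flange resting on the stand's rim, and let go.

Things in the scene. Friction and masses are not known exactly. Their poses are not given: they have to be found in the camera images.
- stylus: Loose stylus, 120 mm long, about 80 g, round about its own axis, standing upright in its stand at the start. The origin is the flat end of its tip; its z axis runs up along the stylus. From the tip: steel shaft 8 mm across from 0 to 50 mm; brass flange disc 48 mm across from 50 to 55 mm; black handle with an orange band, a plain cylinder 22 mm across, from 55 to 120 mm: grip it there, about 88 mm above the tip.
- stand: Fixed wooden block, the stylus's stand: 64 mm square, 58 mm tall, with a vertical square hole 26 mm wide right through its middle, sides along x and y. Origin at the centre of its underside, on the hole's axis; z up. With the stylus home, its shaft hangs in the hole, its flange lies on the rim and its tip is 8 mm above the stand's origin. A tapered steel ring mandrel on a dark wooden disc, 150 mm tall, stands elsewhere and is not used.
- tare_top (a point): Centre of the top of the green button, moving with it. The button is 25 mm across and lies at the bottom of a round vertical well 29 mm across in the grey console along one edge of the scale; unpressed its top is 31 mm above the table and 14 mm below the well's mouth (console 45 mm high). The green and the red button lie 110 mm apart, with the dark display midway between them; either may be on the left. The scale (210 by 200 mm) is fixed and may be turned up to 20 degrees.
- tare (a joint): Travel of the green button in m: 0 up, 0.005 fully down. A spring pushes it back; it takes 1.5 N to start and 5 N to be fully down.
- power (a joint): Travel of the red button in m, same build as the green one: 0 up, 0.005 fully down. It must not be pressed.
- dish: Loose blue ceramic dish, 80 mm across, 22 mm high, 120 g, standing on the steel pan, whose top is 55 mm above the table, behind the console. Origin at the centre of its underside.
There are look-alikes about, which are no part of the job. What is meant by the stand is not blue, and is the larger of those in its own colour.

How it is judged (in metres and radians):
On the way:
1. the green button is pushed fully down by the stylus's tip for 0.2 s (value of joint tare above 0.004 m and distance between stylus and tare_top below 0.018 m and angle between stylus's own z axis and vertical below 0.35 rad), for 0.2 s.
At the end, for the whole second after the job is handed in: The stylus stands upright (within 8 degrees) and at rest in its stand, flange on the rim: tip 4 to 12 mm above the stand's origin and within 14 mm of its axis. Both buttons are up again (less than 1.5 mm down) and the dish is within 25 mm of where it was (horizontal distance between stylus and stand below 0.014 m and z of stylus in the frame of stand between 0.004 and 0.012 m and angle between stylus's own z axis and vertical below 0.15 rad and linear speed of stylus below 0.03 m/s and value of joint each of tare, power below 0.0015 m and distance of dish from where it was at the start of the episode below 0.025 m); the robot touches nothing.
It fails at once if the red button is pressed by more than 2 mm (value of joint power above 0.002 m).
It fails at once if the dish is moved by more than 25 mm (distance of dish from where it was at the start of the episode above 0.025 m).
It also fails if it takes over 50 s, if anything falls off the work surface, if the arm or the gripper's body presses on something with over 40 N, if the wrist force passes 120 N, or if a joint passes its speed limit or range.

### The arm

A 6-joint arm with a two-finger parallel gripper is mounted at the origin on the work surface. World frame = base frame: x ahead of the robot, y to its left, z up, the work surface at z = 0. Lengths are in m, angles in degrees, forces in N, time in s.
With the tool pointing down it reaches from about 0.225 to 0.725 m from the base axis. Payload 3.1 kg.
Tool frame: the origin (TCP) lies on the centre line of the jaws, within the pads' length; the fingertips stand ahead of it and the grasp point (between the pads) lies 8 mm behind it (tips_ahead is the z of the fingertips in the tool frame, in m); z points along the fingers, y is the direction in which the jaws open and shut (so a half turn about z gives the same grasp; the last joint's range is limited). The gripper opens to 85 mm and grips with 20 to 120 N. Pads are 22 mm wide; open, the fingers measure 114 mm over their backs; the gripper's body (76 mm by 85 mm) begins 54 mm behind the grasp point. The pads swing forward as they close: fully open they stand 13 mm farther back than shut.
Start: joints at [65.099, 2.75, 5.684, 92.934, 0, 82.678], TCP at [0.159, 0.5, 0.242] pointing down, gripper open.
Joint ranges: [-166.93, 166.93], [-56.73, 111.36], [-69.38, 81.34], [-121.58, 131.49], [-85.45, 84.26], [-180, 180]. Speed limits (degrees/s): [159.86, 159.86, 180, 180, 180, 180].

### API

Orientations are given as a 3x3 rotation matrix whose columns are the frame's x, y, z axes.
In Python, from workcell import * gives the robot as it stands.
- The arm moves only by the tool carry_out, never from a script. Its argument "deltas" is a list of rows, each a list of 3 entries, a list of its own where there are three numbers: the closure in counts, from 0 (fully open) to 255 (shut), then the shift along the tool's x, y, z in units of 0.2 m (1.0 is 0.2 m), then the turn, a rotation vector about the tool's x, y, z in units of 0.5 rad (1.0 is 0.5 rad). A call has 1 to 20 rows; each row is the pose to reach, as a shift and turn from the pose commanded when the call began, along the tool's axes at that moment; what a row does not reach only later rows make up. A row lasts 1/10 s, in which the tool goes at most 50 mm and 8.59 degrees, less where a joint would pass 70% of its speed; a pose out of reach is approached as far as the arm can. A call with a number of a shift or a turn outside -1 to 1 is refused whole. A call with a gripper value outside its range is refused whole. The fingers move at their own pace and stop on an object; the grip force is fixed at half the most. Time passes only in rows, so rows that repeat a pose let the fingers close. It gives the time, the measured TCP pose, the force and the opening at its end, in the units of the state.
- observe(): the state, without advancing time (a new reading comes with each control period).
- grab_frame(name): name is "scene" or "top" or "wrist"; returns (picture, depth): 384x512x3 uint8, red, green, blue; 384x512 float32, m along the optical axis (not along the pixel's ray), 0 where there is no reading.
- calibration(name): a dict with "camera_matrix" (3x3 intrinsics, pixels), "k1" (the pictures are not rectified: a ray, as slopes to the right and down, at radius r is drawn at 1 + k1 r^2 times it, then the intrinsics apply), "rvec" (rotation vector, rad) and "tvec" (3), from world to camera coordinates, as OpenCV has them. Camera axes: x right, y down, z forward; pixel columns grow to the right and rows downward; lengths in m; the calibration is good to about 2 mm. A picture is of the moment at which its call begins: read the wrist's pose just before it. calibration takes no time and is no camera call; for the wrist camera it gives the pose at the moment of the call.
- sign_off(): hands the job in, once; it reports no verdict.
The state is a dict: "t": time; "joints": joint angles; "qd": joint speeds; "joint_torque": joint torques, N m; "ee_pos": TCP position; "orientation": TCP orientation; "contact_force": force on the tool from outside, world axes, zero at the start; "moment": the same for the moment, N m; "width": finger opening in m.
Only numpy, scipy, OpenCV 4.12 (cv2) and the standard library are available. Lean on these libraries where they do the work, as an engineer would, in place of code of your own. Each camera call takes 0.05 s, during which the arm holds its last target. There are 200 camera calls.

## Working session

There is one attempt and no reset: what is moved stays moved. The work goes in short steps, Python scripts to look and compute and a tool call to move; the robot and the scene stay as the last step left them, time stands still between calls to the robot, and variables do not carry over. Pictures are saved under pics/ and viewed, about 8 in all and at most 12, crops included, and the job is handed in when it is done.

Besides the shell and the picture viewer there is one more tool, called after ">>>" as name(argument=value, ...) on one line, values as JSON. carry_out: Moves the arm, as the interface text tells. Shifts and turns lie within -1 to 1; 1 stands for 0.2 m of shift or 0.5 rad of turn. Its arguments: {"type":"object","properties":{"deltas":{"type":"array","items":{"type":"array"}}},"required":["deltas"]}

```bash
mkdir -p pics; cat > h.py <<'E'
from workcell import *
import numpy as np, cv2
def save(n,p): cv2.imwrite(f'pics/{n}.png',p[:,:,::-1])
def rays(c,uv):
    K=np.array(c['camera_matrix'],float);uv=np.atleast_2d(uv).astype(float)
    d=(uv-K[[0,1],2])/[K[0,0],K[1,1]];s=d.copy()
    for _ in range(20): s=d/(1+c['k1']*(s**2).sum(1,keepdims=True))
    R=cv2.Rodrigues(np.array(c['rvec'],float))[0];t=np.array(c['tvec'],float).ravel()
    return -R.T@t, np.c_[s,np.ones(len(s))]@R
def onz(c,uv,z):
    o,r=rays(c,uv); return o+r*((z-o[2])/r[:,2])[:,None]
def cloud(c,dep):
    v,u=np.mgrid[:dep.shape[0],:dep.shape[1]]
    o,r=rays(c,np.c_[u.ravel(),v.ravel()])
    return (o+r*dep.reshape(-1,1)).reshape(*dep.shape,3)
E
python3 - <<'E'
from h import *
for n in('top','scene'):
    c=calibration(n);p,d=grab_frame(n);save(n+'0',p);np.savez(f'{n}0.npz',p=p,d=d)
    print(n,np.array(c['camera_matrix']).round(1).tolist(),c['k1'],rays(c,[[256,192]]))
a=cv2.imread('pics/top0.png');cv2.imwrite('pics/top0b.png',cv2.resize(a,(768,576)))
a=cv2.imread('pics/scene0.png');cv2.imwrite('pics/scene0b.png',cv2.resize(a,(768,576)))
print(observe())
E
```

```text
top [[351.5, 0.0, 251.1], [0.0, 351.5, 190.0], [0.0, 0.0, 1.0]] -0.10749716667829767 (array([ 0.44866867, -0.02981358,  0.82431352]), array([[ 0.08543699,  0.01700958, -0.99631104]]))
scene [[373.3, 0.0, 256.8], [0.0, 373.3, 196.6], [0.0, 0.0, 1.0]] -0.05112517846485911 (array([0.92395798, 0.43574106, 0.66631458]), array([[-0.49295266, -0.51552332, -0.70098997]]))
{'t': 0.1, 'joints': array([6.50997046e+01, 2.78749129e+00, 5.60083257e+00, 9.29364460e+01,
       1.02630697e-03, 8.26776932e+01]), 'qd': array([-0.02702654, -0.04477492,  0.24617679,  0.03761254,  0.06112479,
        0.02922207]), 'joint_torque': array([ 2.11178383e-03, -3.39853299e+01,  3.20934963e+01,  1.57907861e-02,
       -1.38416435e-04, -1.43238407e-05]), 'ee_pos': array([0.15832562, 0.49998378, 0.24124687]), 'orientation': array([[-9.53306619e-01,  3.02002718e-01, -9.20886860e-04],
       [ 3.02003981e-01,  9.53304687e-01, -1.94131087e-03],
       [ 2.91604602e-04, -2.12877600e-03, -9.99997692e-01]]), 'contact_force': array([-0.11595827, -0.06564538, -0.26063994]), 'moment': array([-0.00234585, -0.01728092,  0.00492254]), 'width': 0.08562429798806302}
```

View pics/top0b.png

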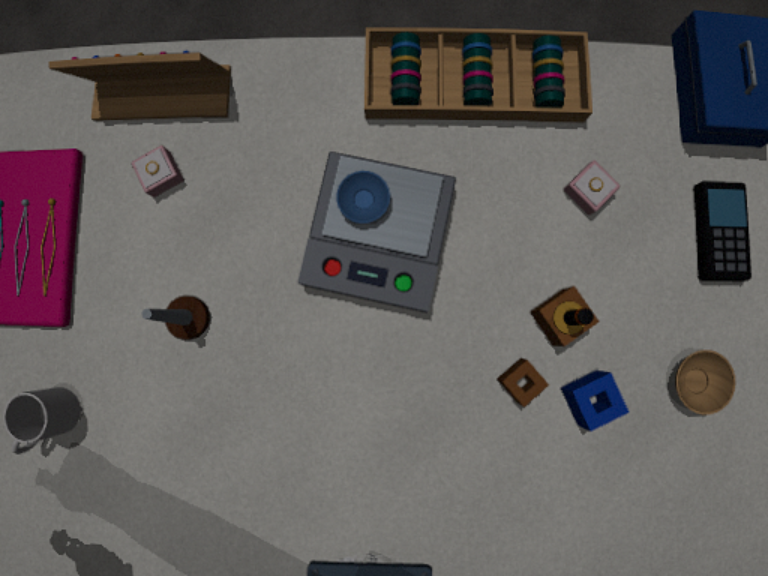

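View pics/scene0b.png

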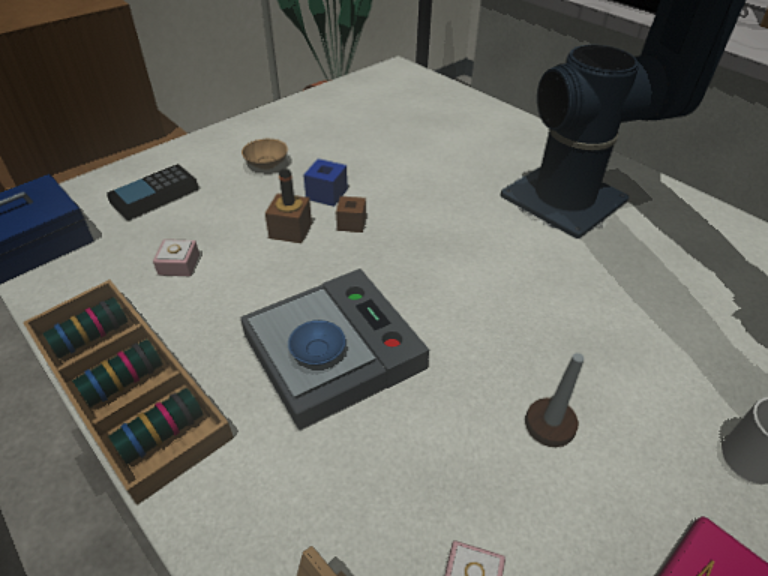

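Both views show the same layout. Pixels below are in the 1.5x top view.
- **Stand candidates:** large brown block holding the stylus (565,317), small brown block (523,382) and blue block (595,400). The mandrel is at (180,318). By the description I choose the large brown one.
- **Buttons:** green at (403,283), red at (332,267).
- **Dish:** (364,198).

```bash
cat > m.py <<'E'
from h import *
for n in('top','scene'):
    f=np.load(n+'0.npz');p,d=f['p'],f['d'];c=calibration(n);P=cloud(c,d)
    hsv=cv2.cvtColor(p,cv2.COLOR_RGB2HSV)
    def blobs(name,lo,hi,z,amin=15):
        m=cv2.inRange(hsv,lo,hi);k,l,s,ce=cv2.connectedComponentsWithStats(m)
        for i in range(1,k):
            if s[i,4]<amin: continue
            w=onz(c,ce[i],z)[0]
            if not(0.2<w[0]<.75 and -.4<w[1]<.35): continue
            pts=np.argwhere(l==i)[:,::-1];W=onz(c,pts,z)
            print(n,name,'px',ce[i].round(1),'area',s[i,4],'xy@z',w.round(4)[:2],'ext',np.ptp(W,0)[:2].round(3),'mid',((W.max(0)+W.min(0))/2)[:2].round(4),'depth med',np.median(P[l==i],0).round(3))
    blobs('green',(50,120,60),(75,255,255),.031)
    blobs('red',(0,180,90),(4,255,255),.031); 
    blobs('brass',(15,120,90),(28,255,255),.063)
    blobs('dish',(100,80,50),(112,200,255),.077,150)
    blobs('brown',(3,90,40),(14,255,255),.058,60)
    # heights of near-stylus points
    m=(P[...,2]>.115)&(P[...,2]<.14)&(abs(P[...,0]-.45)<.2)&(abs(P[...,1]+.2)<.12)&(d>0)
    print(n,'handle top pts',m.sum(),np.median(P[m],0).round(4), np.ptp(P[m],0).round(3))
    m=(abs(P[...,2]-.045)<.004)&(d>0)&(abs(P[...,0]-.45)<.15)&(abs(P[...,1]+.03)<.15)
    if m.sum(): print('console',cv2.minAreaRect(P[m][:,:2].astype(np.float32)),np.median(P[m][:,2]))
p=np.load('top0.npz')['p'];s=np.load('scene0.npz')['p']
z=lambda a:cv2.resize(a,(390,360),interpolation=cv2.INTER_CUBIC)
save('crop1',np.clip(1.8*np.hstack([z(p[180:300,320:450]),z(s[100:220,160:290])]),0,255).astype(np.uint8))
E
python3 m.py
```

```text
top green px [268.4 188.5] area 90 xy@z [ 0.525  -0.0444] ext [0.021 0.023] mid [ 0.5251 -0.0434] depth med [ 0.525 -0.044  0.03 ]
top red px [221.6 177.9] area 67 xy@z [0.548  0.0626] ext [0.023 0.021] mid [0.5477 0.0629] depth med [0.548 0.062 0.031]
top brass px [375.6 209.3] area 162 xy@z [ 0.4795 -0.2774] ext [0.044 0.04 ] mid [ 0.476  -0.2828] depth med [ 0.482 -0.276  0.063]
top dish px [241.7 131. ] area 986 xy@z [0.6456 0.016 ] ext [0.076 0.077] mid [0.6459 0.0165] depth med [0.648 0.016 0.068]
top brown px [376.8 209. ] area 390 xy@z [ 0.4805 -0.2817] ext [0.085 0.085] mid [ 0.4774 -0.2868] depth med [ 0.485 -0.28   0.058]
top brown px [126.9 206.2] area 226 xy@z [0.4788 0.2713] ext [0.051 0.057] mid [0.4715 0.2779] depth med [0.483 0.281 0.018]
top brown px [117.1 219.5] area 67 xy@z [0.4484 0.2929] ext [0.022 0.029] mid [0.4474 0.2931] depth med [0.449 0.31  0.017]
top brown px [349.7 255.1] area 421 xy@z [ 0.3801 -0.2215] ext [0.065 0.063] mid [ 0.3803 -0.2211] depth med [ 0.379 -0.226  0.044]
top handle top pts 119 [ 0.474  -0.2836  0.1271] [0.022 0.023 0.013]
console (
[... 417 characters left out ...]
 89 xy@z [ 0.481  -0.2832] ext [0.047 0.046] mid [ 0.4764 -0.2882] depth med [ 0.485 -0.279  0.064]
scene dish px [210.9 227.9] area 868 xy@z [0.6495 0.0169] ext [0.077 0.078] mid [0.648  0.0155] depth med [0.645 0.01  0.069]
scene brown px [190.4 139.1] area 146 xy@z [ 0.4882 -0.2806] ext [0.086 0.081] mid [ 0.482  -0.2865] depth med [ 0.492 -0.278  0.059]
scene brown px [233.7 136.4] area 146 xy@z [ 0.3934 -0.2114] ext [0.061 0.061] mid [ 0.3936 -0.2126] depth med [ 0.382 -0.225  0.045]
scene handle top pts 68 [ 0.479  -0.2813  0.127 ] [0.021 0.023 0.015]
console ((0.5585962533950806, 0.005115777254104614), (0.20341145992279053, 0.11546467244625092), 80.39061737060547) 0.045686807137438556
```

View pics/crop1.png

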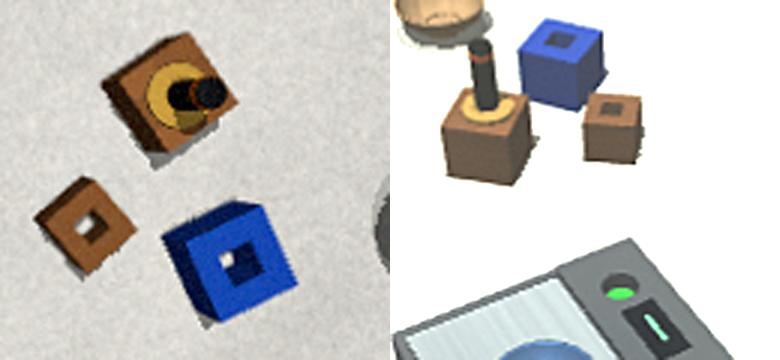

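The crop confirms it: the stylus with its brass flange sits in the larger brown block. The small brown block and the blue one are the look-alikes. The button spacing measures 0.1095 m, against 0.110 given.

>>> carry_out(deltas=[[0,[-0.674,-0.813,0],[0,0,0]],[0,[-0.674,-0.813,0],[0,0,0]],[0,[-0.674,-0.813,0],[0,0,0]],[0,[-0.674,-0.813,0],[0,0,0]],[0,[-0.674,-0.813,0],[0,0,0]]])

```text
t: 0.6
ee_pos: [0.2387, 0.3011, 0.2419]
orientation: [[-0.952, 0.306, 0.0], [0.306, 0.952, -0.002], [-0.001, -0.002, -1.0]]
contact_force: [-0.2, 1.0, -0.3]
width: 0.0856
```

>>> carry_out(deltas=[[0,[-0.674,-0.813,0],[0,0,0]],[0,[-0.674,-0.813,0],[0,0,0]],[0,[-0.674,-0.813,0],[0,0,0]],[0,[-0.674,-0.813,0],[0,0,0]],[0,[-0.674,-0.813,0],[0,0,0]]])

```text
t: 1.1
ee_pos: [0.3187, 0.1052, 0.2419]
orientation: [[-0.951, 0.309, 0.0], [0.309, 0.951, -0.002], [-0.001, -0.001, -1.0]]
contact_force: [0.0, 0.8, -0.1]
width: 0.0854
```

>>> carry_out(deltas=[[0,[-0.674,-0.813,0],[0,0,0]],[0,[-0.674,-0.813,0],[0,0,0]],[0,[-0.674,-0.813,0],[0,0,0]],[0,[-0.674,-0.813,0],[0,0,0]],[0,[-0.674,-0.813,0],[0,0,0]]])

```text
t: 1.6
ee_pos: [0.3979, -0.0905, 0.2412]
orientation: [[-0.952, 0.307, -0.001], [0.307, 0.952, -0.001], [0.0, -0.001, -1.0]]
contact_force: [0.4, -0.6, -0.7]
width: 0.0852
```

>>> carry_out(deltas=[[0,[-0.674,-0.813,0],[0,0,0]],[0,[-0.674,-0.813,0],[0,0,0]],[0,[-0.674,-0.813,0],[0,0,0]],[0,[-0.674,-0.813,0],[0,0,0]],[0,[-0.674,-0.813,0],[0,0,0]],[0,[-0.674,-0.813,0],[0,0,0]],[0,[-0.674,-0.813,0],[0,0,0]]])

```text
t: 2.3
ee_pos: [0.476, -0.2808, 0.2421]
orientation: [[-0.954, 0.301, -0.001], [0.301, 0.954, 0.002], [0.001, 0.001, -1.0]]
contact_force: [0.2, 0.3, 0.0]
width: 0.0852
```

```bash
python3 - <<'E'
from h import *
import workcell
print([n for n in dir(workcell) if not n.startswith('__')], getattr(workcell,'tips_ahead',None))
o=observe();print(o['t'],o['ee_pos'],o['orientation'].round(4),o['joints'].round(1))
c=calibration('wrist');p,d=grab_frame('wrist');save('w1',cv2.resize(p,(768,576)));P=cloud(c,d)
m=(P[...,2]>.118)&(P[...,2]<.137)&(d>0)&(abs(P[...,0]-.475)<.04)&(abs(P[...,1]+.284)<.04)
print('top of handle',m.sum(),np.median(P[m],0).round(4),((P[m].max(0)+P[m].min(0))/2).round(4),np.ptp(P[m],0).round(4))
h=cv2.cvtColor(p,cv2.COLOR_RGB2HSV);b=cv2.inRange(h,(15,120,60),(28,255,255))>0
b&=(abs(P[...,2]-.063)<.01)
W=P[b];print('flange',len(W),((W.max(0)+W.min(0))/2).round(4),np.ptp(W,0).round(4))
E
```

```text
['MotionError', 'calibration', 'grab_frame', 'observe', 'sign_off', 'tips_ahead'] 0.011
2.3 [ 0.47602062 -0.28080114  0.24213795] [[-9.536e-01  3.010e-01 -9.000e-04]
 [ 3.010e-01  9.536e-01  1.700e-03]
 [ 1.400e-03  1.400e-03 -1.000e+00]] [-37.5   7.   10.2  93.3   0.  -20. ]
top of handle 443 [ 0.4747 -0.2852  0.127 ] [ 0.476  -0.2857  0.1239] [0.0213 0.0224 0.0117]
flange 550 [ 0.6669 -0.2325  0.063 ] [0.427  0.1543 0.0197]
```

View pics/w1.png

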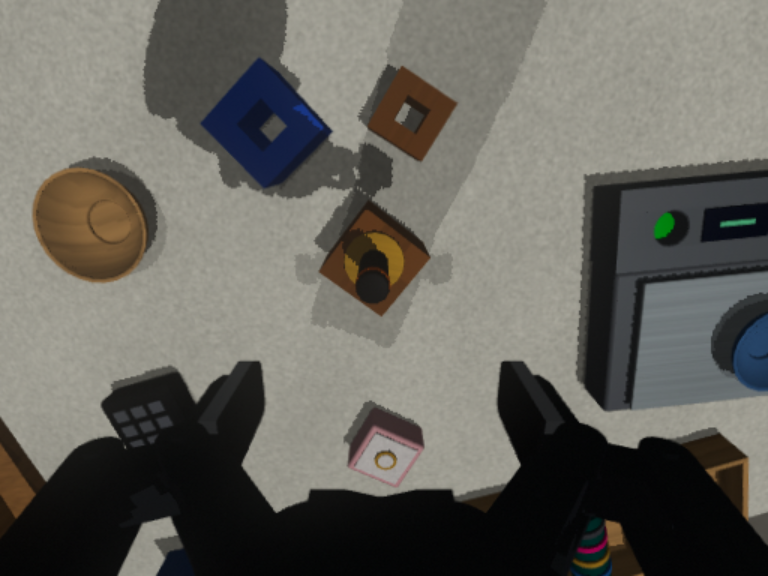

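```bash
cat > s.py <<'E'
from h import *
for n in('wrist','top'):
    o=observe();c=calibration(n);p,d=grab_frame(n);P=cloud(c,d)
    m=(d>0)&(abs(P[...,2]-.058)<.009)&(abs(P[...,0]-.476)<.055)&(abs(P[...,1]+.283)<.055)
    k,l,s,_=cv2.connectedComponentsWithStats(m.astype(np.uint8));i=1+s[1:,4].argmax()
    pts=np.argwhere(l==i)[:,::-1];W=onz(c,pts,.058)[:,:2].astype(np.float32)
    print(n,o['ee_pos'].round(4),cv2.minAreaRect(W))
    f=np.load('top0.npz') if n=='top' else None
E
python3 s.py
```

```text
wrist [ 0.476  -0.2805  0.2426] ((0.47890111804008484, -0.2864452302455902), (0.06414788961410522, 0.06494265794754028), 34.84339141845703)
top [ 0.4761 -0.2805  0.2429] ((0.47792360186576843, -0.285813570022583), (0.06644399464130402, 0.06667651981115341), 35.18754577636719)
```

>>> carry_out(deltas=[[0,[0,-0.016,0.25],[0,0,0]],[0,[0,-0.016,0.45],[0,0,0]],[0,[0,-0.016,0.6],[0,0,0]],[0,[0,-0.016,0.7],[0,0,0]],[0,[0,-0.016,0.77],[0,0,0]],[0,[0,-0.016,0.77],[0,0,0]],[0,[0,-0.016,0.77],[0,0,0]]])

```text
t: 3.15
ee_pos: [0.4756, -0.2853, 0.0895]
orientation: [[-0.954, 0.301, 0.001], [0.301, 0.954, -0.001], [-0.001, -0.0, -1.0]]
contact_force: [0.2, -0.3, 0.1]
width: 0.0854
```

```bash
python3 - <<'E'
from h import *
o=observe();print(o['t'],o['ee_pos'].round(4))
p,d=grab_frame('scene');save('s2',cv2.resize(p[80:200,120:280],(640,480),interpolation=cv2.INTER_CUBIC))
E
```

```text
3.15 [ 0.4756 -0.2853  0.0895]
```

View pics/s2.png

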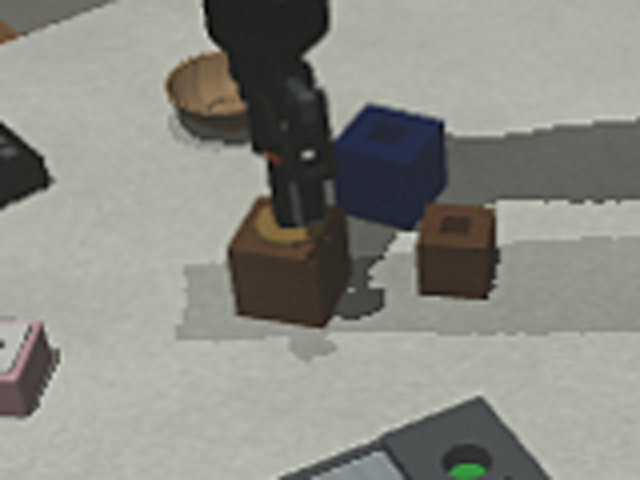

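The view shows the fingers straddling the handle at crop (290,170), above the flange. The stand axis measures about (0.478, -0.286), with sides of 64–66 mm. I'll close and lift.

>>> carry_out(deltas=[[255,[0,0,0],[0,0,0]],[255,[0,0,0],[0,0,0]],[255,[0,0,0],[0,0,0]],[255,[0,0,0],[0,0,0]],[255,[0,0,0],[0,0,0]],[255,[0,0,0],[0,0,0]],[255,[0,0,0],[0,0,0]],[255,[0,0,0],[0,0,0]],[255,[0,0,0],[0,0,0]],[255,[0,0,0],[0,0,0]]])

```text
t: 4.2
ee_pos: [0.4755, -0.2857, 0.0887]
orientation: [[-0.953, 0.302, 0.001], [0.302, 0.953, -0.001], [-0.001, -0.0, -1.0]]
contact_force: [-0.3, 0.2, 3.1]
width: 0.0207
```

>>> carry_out(deltas=[[255,[0,0,-0.1],[0,0,0]],[255,[0,0,-0.2],[0,0,0]],[255,[0,0,-0.3],[0,0,0]],[255,[0,0,-0.4],[0,0,0]],[255,[0,0,-0.5],[0,0,0]],[255,[0,0,-0.5],[0,0,0]],[255,[0,0,-0.5],[0,0,0]]])

```text
t: 4.9
ee_pos: [0.4751, -0.2853, 0.1875]
orientation: [[-0.953, 0.302, -0.001], [0.302, 0.953, 0.001], [0.001, 0.0, -1.0]]
contact_force: [0.6, 0.1, -1.2]
width: 0.0207
```

```bash
cat > tip.py <<'E'
from h import *
import sys
# stylus while held: shaft/flange points seen by the scene camera below the fingers
o=observe();e=o['ee_pos'];print(o['t'],e.round(4),o['width'].round(4),o['contact_force'].round(2))
for n in('scene','wrist'):
    c=calibration(n);p,d=grab_frame(n);P=cloud(c,d)
    g=e[2]+.008-.088   # expected tip height
    near=(d>0)&(np.hypot(P[...,0]-e[0],P[...,1]-e[1])<.04)
    for nm,a,b in(('shaft low',g-.01,g+.02),('shaft up',g+.02,g+.045),('flange',g+.047,g+.06)):
        m=near&(P[...,2]>a)&(P[...,2]<b)
        if m.sum()>5: W=P[m];print(n,nm,m.sum(),'med-e',(np.median(W,0)-e).round(4),'min z',np.percentile(W[:,2],2).round(4),'exp tip',g.round(4),'mid-e',((W.max(0)+W.min(0))/2-e).round(4),'ext',np.ptp(W,0).round(3))
    save(f'{sys.argv[1]}{n}',p)
E
python3 tip.py l_; python3 -c "
import cv2,numpy as np
a=cv2.imread('pics/l_scene.png')[50:210,110:310];b=cv2.imread('pics/l_wrist.png')
cv2.imwrite('pics/l.png',np.hstack([cv2.resize(a,(400,320)),cv2.resize(b,(400,320))]))"
```

```text
Traceback (most recent call last):
  File "tip.py", line 4, in <module>
    o=observe();e=o['ee_pos'];print(o['t'],e.round(4),o['width'].round(4),o['contact_force'].round(2))
                                                      ^^^^^^^^^^^^^^^^
AttributeError: 'float' object has no attribute 'round'
[ WARN:0@0.014] global loadsave.cpp:275 findDecoder imread_('pics/l_scene.png'): can't open/read file: check file path/integrity
Traceback (most recent call last):
TypeError: 'NoneType' object is not subscriptable
```

```bash
sed -i "s/o\['width'\].round(4)/o['width']/" tip.py; python3 tip.py l_; python3 -c "
import cv2,numpy as np
a=cv2.imread('pics/l_scene.png')[50:210,110:310];b=cv2.imread('pics/l_wrist.png')
cv2.imwrite('pics/l.png',np.hstack([cv2.resize(a,(400,320)),cv2.resize(b,(400,320))]))"
```

```text
4.9 [ 0.4751 -0.2853  0.1875] 0.020738438974733257 [ 0.59  0.07 -1.16]
scene shaft low 21 med-e [ 0.0022  0.0009 -0.0687] min z 0.1089 exp tip 0.1075 mid-e [ 0.0011  0.0013 -0.0696] ext [0.008 0.007 0.019]
scene shaft up 19 med-e [ 0.002   0.0019 -0.0499] min z 0.1292 exp tip 0.1075 mid-e [ 0.0014 -0.0003 -0.0494] ext [0.008 0.008 0.018]
scene flange 123 med-e [ 0.0089  0.0088 -0.0255] min z 0.1581 exp tip 0.1075 mid-e [ 0.0022 -0.0004 -0.0254] ext [0.048 0.048 0.011]
wrist flange 1808 med-e [-0.0111  0.0053 -0.0273] min z 0.1576 exp tip 0.1075 mid-e [-0.0065  0.0011 -0.0261] ext [0.033 0.046 0.012]
```

View pics/l.png

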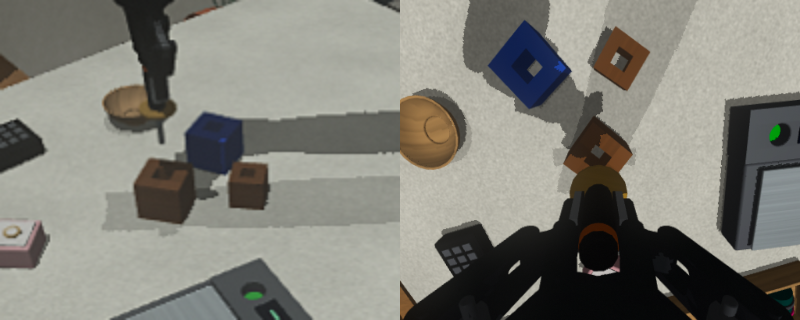

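The stylus hangs upright in the jaws (tip at crop (162,142), hole now empty). Tip z is about 0.108 as expected, and its xy is within 2 mm of the TCP. Next I go over the green button.

>>> carry_out(deltas=[[255,[0.013,0.12,0],[0,0,0]],[255,[0.026,0.24,0],[0,0,0]],[255,[0.039,0.37,0],[0,0,0]],[255,[0.052,0.49,0],[0,0,0]],[255,[0.063,0.61,0],[0,0,0]]])

```text
t: 5.5
ee_pos: [0.4991, -0.1639, 0.1863]
orientation: [[-0.953, 0.302, -0.003], [0.302, 0.953, 0.002], [0.003, 0.001, -1.0]]
contact_force: [0.9, 0.3, -0.7]
width: 0.0209
```

>>> carry_out(deltas=[[255,[0.013,0.15,0],[0,0,0]],[255,[0.026,0.3,0],[0,0,0]],[255,[0.039,0.42,0],[0,0,0]],[255,[0.052,0.54,0],[0,0,0]],[255,[0.063,0.613,0],[0,0,0]],[255,[0.063,0.613,0],[0,0,0]],[255,[0.063,0.613,0],[0,0,0]]])

```text
t: 6.2
ee_pos: [0.5246, -0.045, 0.1875]
orientation: [[-0.953, 0.302, -0.002], [0.302, 0.953, -0.001], [0.001, -0.001, -1.0]]
contact_force: [-0.1, -0.3, -0.9]
width: 0.0208
```

```bash
python3 tip.py g_
```

```text
6.2 [ 0.5246 -0.045   0.1875] 0.020824781760832876 [-0.05 -0.28 -0.94]
scene shaft low 26 med-e [ 0.0038  0.001  -0.0691] min z 0.1087 exp tip 0.1075 mid-e [ 0.0038 -0.0002 -0.0701] ext [0.009 0.007 0.018]
scene shaft up 15 med-e [ 0.0045  0.0006 -0.0538] min z 0.1293 exp tip 0.1075 mid-e [ 0.0033  0.0008 -0.053 ] ext [0.008 0.004 0.01 ]
scene flange 192 med-e [ 0.0112  0.0075 -0.0251] min z 0.1581 exp tip 0.1075 mid-e [ 0.0032 -0.0017 -0.0252] ext [0.047 0.048 0.01 ]
wrist flange 1784 med-e [-0.0107  0.0047 -0.0262] min z 0.1586 exp tip 0.1075 mid-e [-0.0061  0.0003 -0.0253] ext [0.033 0.046 0.011]
```

>>> carry_out(deltas=[[255,[0,0,0.1],[0,0,0]],[255,[0,0,0.2],[0,0,0]],[255,[0,0,0.28],[0,0,0]],[255,[0,0,0.33],[0,0,0]],[255,[0,0,0.355],[0,0,0]],[255,[0,0,0.355],[0,0,0]],[255,[0,0,0.355],[0,0,0]]])

```text
t: 7.0
ee_pos: [0.5255, -0.045, 0.1181]
orientation: [[-0.953, 0.302, 0.001], [0.302, 0.953, -0.0], [-0.001, 0.0, -1.0]]
contact_force: [0.8, -0.9, -0.8]
width: 0.0205
```

>>> carry_out(deltas=[[255,[0,0,0.015],[0,0,0]],[255,[0,0,0.03],[0,0,0]],[255,[0,0,0.04],[0,0,0]],[255,[0,0,0.04],[0,0,0]]])

```text
t: 7.4
ee_pos: [0.5256, -0.0448, 0.1098]
orientation: [[-0.953, 0.302, 0.002], [0.302, 0.953, -0.0], [-0.002, 0.0, -1.0]]
contact_force: [0.4, -0.2, 2.8]
width: 0.0204
```

>>> carry_out(deltas=[[255,[0,0,0.01],[0,0,0]],[255,[0,0,0.018],[0,0,0]],[255,[0,0,0.018],[0,0,0]]])

```text
t: 7.7
ee_pos: [0.5257, -0.0448, 0.1066]
orientation: [[-0.953, 0.302, 0.002], [0.302, 0.953, -0.0], [-0.002, 0.0, -1.0]]
contact_force: [0.5, -0.1, 3.3]
width: 0.0207
```

>>> carry_out(deltas=[[255,[0,0,0.008],[0,0,0]],[255,[0,0,0.015],[0,0,0]],[255,[0,0,0.015],[0,0,0]],[255,[0,0,0.015],[0,0,0]]])

```text
t: 8.1
ee_pos: [0.5262, -0.0449, 0.1063]
orientation: [[-0.953, 0.302, 0.004], [0.302, 0.953, -0.001], [-0.004, 0.0, -1.0]]
contact_force: [-2.7, 0.7, 13.3]
width: 0.0206
```

It has bottomed: z stopped at tip ≈ 0.026 and the force rose to 13 N. Hold for 0.6 s, then retract.

>>> carry_out(deltas=[[255,[0,0,0],[0,0,0]],[255,[0,0,0],[0,0,0]],[255,[0,0,0],[0,0,0]],[255,[0,0,0],[0,0,0]],[255,[0,0,0],[0,0,0]],[255,[0,0,0],[0,0,0]]])

```text
t: 8.7
ee_pos: [0.5262, -0.0449, 0.1064]
orientation: [[-0.953, 0.302, 0.004], [0.302, 0.953, -0.001], [-0.004, 0.0, -1.0]]
contact_force: [-3.6, 1.1, 14.0]
width: 0.0206
```

>>> carry_out(deltas=[[255,[0,0,-0.05],[0,0,0]],[255,[0,0,-0.15],[0,0,0]],[255,[0,0,-0.25],[0,0,0]],[255,[0,0,-0.35],[0,0,0]],[255,[0,0,-0.428],[0,0,0]],[255,[0,0,-0.428],[0,0,0]],[255,[0,0,-0.428],[0,0,0]]])

```text
t: 9.4
ee_pos: [0.5247, -0.0446, 0.1874]
orientation: [[-0.953, 0.302, -0.001], [0.302, 0.953, 0.0], [0.001, -0.0, -1.0]]
contact_force: [-0.5, -0.5, -0.4]
width: 0.0204
```

```bash
python3 tip.py h_;sed -i 's/^    f=.*//' s.py; python3 s.py
```

```text
9.4 [ 0.5247 -0.0446  0.1874] 0.020357865427453315 [-0.54 -0.49 -0.42]
scene shaft low 27 med-e [ 0.0044  0.0012 -0.0684] min z 0.1091 exp tip 0.1074 mid-e [ 0.0031 -0.0005 -0.07  ] ext [0.007 0.006 0.019]
scene shaft up 16 med-e [ 0.0047  0.0012 -0.0532] min z 0.1283 exp tip 0.1074 mid-e [ 0.0034 -0.0002 -0.0542] ext [0.006 0.006 0.011]
scene flange 196 med-e [ 0.011   0.0074 -0.0252] min z 0.158 exp tip 0.1074 mid-e [ 0.0032 -0.0007 -0.0251] ext [0.047 0.049 0.01 ]
wrist flange 1812 med-e [-0.0111  0.0053 -0.027 ] min z 0.1575 exp tip 0.1074 mid-e [-0.0065  0.0008 -0.0259] ext [0.033 0.046 0.012]
wrist [ 0.5241 -0.0445  0.1865] ((0.4794110655784607, -0.2827245891094208), (0.06752832978963852, 0.07130802422761917), 34.524417877197266)
top [ 0.5241 -0.0444  0.1864] ((0.4778458774089813, -0.286264032125473), (0.06637870520353317, 0.06791861355304718), 34.37120819091797)
```

The stylus has not shifted in the grip. Returning over the stand axis.

>>> carry_out(deltas=[[255,[-0.013,-0.12,0],[0,0,0]],[255,[-0.026,-0.24,0],[0,0,0]],[255,[-0.039,-0.37,0],[0,0,0]],[255,[-0.052,-0.49,0],[0,0,0]],[255,[-0.067,-0.612,0],[0,0,0]]])

```text
t: 10.1
ee_pos: [0.5001, -0.166, 0.1873]
orientation: [[-0.953, 0.302, -0.002], [0.302, 0.953, 0.001], [0.002, 0.0, -1.0]]
contact_force: [0.9, -0.1, -0.3]
width: 0.0207
```

>>> carry_out(deltas=[[255,[-0.013,-0.15,0],[0,0,0]],[255,[-0.026,-0.3,0],[0,0,0]],[255,[-0.039,-0.42,0],[0,0,0]],[255,[-0.052,-0.54,0],[0,0,0]],[255,[-0.067,-0.612,0],[0,0,0]],[255,[-0.067,-0.612,0],[0,0,0]],[255,[-0.067,-0.612,0],[0,0,0]],[255,[-0.067,-0.612,0],[0,0,0]]])

```text
t: 10.9
ee_pos: [0.4769, -0.285, 0.1882]
orientation: [[-0.954, 0.301, -0.0], [0.301, 0.954, 0.001], [0.0, 0.001, -1.0]]
contact_force: [-0.5, 0.4, -1.5]
width: 0.0208
```

>>> carry_out(deltas=[[255,[0,0,0.07],[0,0,0]],[255,[0,0,0.14],[0,0,0]],[255,[0,0,0.21],[0,0,0]],[255,[0,0,0.28],[0,0,0]],[255,[0,0,0.3],[0,0,0]],[255,[0,0,0.3],[0,0,0]]])

```text
t: 11.5
ee_pos: [0.4758, -0.2854, 0.1265]
orientation: [[-0.953, 0.302, -0.002], [0.302, 0.953, 0.002], [0.003, 0.001, -1.0]]
contact_force: [0.3, -0.7, -1.1]
width: 0.0207
```

Tip z is now about 0.046, so it is inside the hole and there is no contact force. Lower the rest, down to about 0.5 mm above the seat, then check.

>>> carry_out(deltas=[[255,[0,0,0.06],[0,0,0]],[255,[0,0,0.12],[0,0,0]],[255,[0,0,0.165],[0,0,0]],[255,[0,0,0.18],[0,0,0]],[255,[0,0,0.188],[0,0,0]],[255,[0,0,0.188],[0,0,0]]])

```text
t: 12.1
ee_pos: [0.4767, -0.2861, 0.0906]
orientation: [[-0.953, 0.302, -0.0], [0.302, 0.953, 0.0], [0.0, 0.0, -1.0]]
contact_force: [-0.1, 0.0, -0.1]
width: 0.0205
```

>>> carry_out(deltas=[[255,[0,0,0.004],[0,0,0]],[255,[0,0,0.008],[0,0,0]],[255,[0,0,0.01],[0,0,0]],[255,[0,0,0.01],[0,0,0]]])

```text
t: 12.5
ee_pos: [0.4767, -0.2862, 0.0889]
orientation: [[-0.953, 0.302, 0.0], [0.302, 0.953, -0.0], [-0.0, -0.0, -1.0]]
contact_force: [0.7, 0.2, -0.1]
width: 0.0205
```

>>> carry_out(deltas=[[255,[0,0,0.005],[0,0,0]],[255,[0,0,0.005],[0,0,0]],[255,[0,0,0.005],[0,0,0]]])

```text
t: 12.8
ee_pos: [0.4768, -0.2863, 0.0887]
orientation: [[-0.953, 0.302, 0.001], [0.302, 0.953, -0.001], [-0.001, -0.0, -1.0]]
contact_force: [-1.2, 0.7, 5.5]
width: 0.021
```

>>> carry_out(deltas=[[190,[0,0,0],[0,0,0]],[150,[0,0,0],[0,0,0]],[100,[0,0,0],[0,0,0]],[50,[0,0,0],[0,0,0]],[0,[0,0,0],[0,0,0]],[0,[0,0,0],[0,0,0]],[0,[0,0,0],[0,0,0]],[0,[0,0,0],[0,0,0]],[0,[0,0,0],[0,0,0]],[0,[0,0,0],[0,0,0]]])

```text
t: 13.8
ee_pos: [0.4767, -0.2862, 0.0877]
orientation: [[-0.953, 0.302, 0.0], [0.302, 0.953, -0.0], [-0.0, -0.0, -1.0]]
contact_force: [-1.0, 1.1, 0.4]
width: 0.0856
```

>>> carry_out(deltas=[[0,[0,0,-0.1],[0,0,0]],[0,[0,0,-0.25],[0,0,0]],[0,[0,0,-0.4],[0,0,0]],[0,[0,0,-0.55],[0,0,0]],[0,[0,0,-0.7],[0,0,0]],[0,[0,0,-0.8],[0,0,0]],[0,[0,0,-0.8],[0,0,0]],[0,[0,0,-0.8],[0,0,0]]])

```text
t: 14.6
ee_pos: [0.4769, -0.2863, 0.2477]
orientation: [[-0.953, 0.302, 0.001], [0.302, 0.953, -0.0], [-0.001, -0.0, -1.0]]
contact_force: [-0.0, 0.5, -0.9]
width: 0.0852
```

```bash
python3 - <<'E'
from h import *
for n in('top','scene'):
    p,d=grab_frame(n);save(n+'0',p);np.savez(f'{n}0.npz',p=p,d=d)
E
python3 m.py | grep -E 'green|red|brass|dish|handle'; python3 s.py
```

```text
top green px [268.5 188.4] area 93 xy@z [ 0.5253 -0.0444] ext [0.023 0.023] mid [ 0.5261 -0.0434] depth med [ 0.526 -0.043  0.03 ]
top red px [221.6 178. ] area 75 xy@z [0.5478 0.0626] ext [0.023 0.021] mid [0.5477 0.0629] depth med [0.548 0.062 0.03 ]
top brass px [375.8 208.7] area 151 xy@z [ 0.481  -0.2779] ext [0.044 0.038] mid [ 0.4782 -0.2839] depth med [ 0.484 -0.276  0.063]
top dish px [241.7 131. ] area 988 xy@z [0.6457 0.0159] ext [0.076 0.077] mid [0.6459 0.0164] depth med [0.648 0.016 0.068]
top handle top pts 114 [ 0.4759 -0.284   0.127 ] [0.02  0.022 0.014]
scene green px [236.2 197.5] area 28 xy@z [ 0.5248 -0.0496] ext [0.017 0.015] mid [ 0.5251 -0.0496] depth med [ 0.526 -0.049  0.032]
scene red px [260.8 228. ] area 37 xy@z [0.547  0.0588] ext [0.016 0.016] mid [0.5472 0.0591] depth med [0.547 0.059 0.032]
scene brass px [191.  136.2] area 78 xy@z [ 0.4829 -0.2843] ext [0.047 0.046] mid [ 0.4784 -0.2882] depth med [ 0.487 -0.28   0.064]
scene dish px [210.9 227.9] area 868 xy@z [0.6495 0.0169] ext [0.077 0.078] mid [0.648  0.0155] depth med [0.645 0.01  0.069]
scene handle top pts 65 [ 0.4806 -0.2808  0.1272] [0.021 0.022 0.017]
wrist [ 0.4761 -0.2857  0.2459] ((0.47904035449028015, -0.28650036454200745), (0.0643356591463089, 0.06475624442100525), 35.05180740356445)
top [ 0.476  -0.2856  0.2456] ((0.478091835975647, -0.28627079725265503), (0.0664203092455864, 0.06811405718326569), 34.87139129638672)
```

View pics/crop1.png

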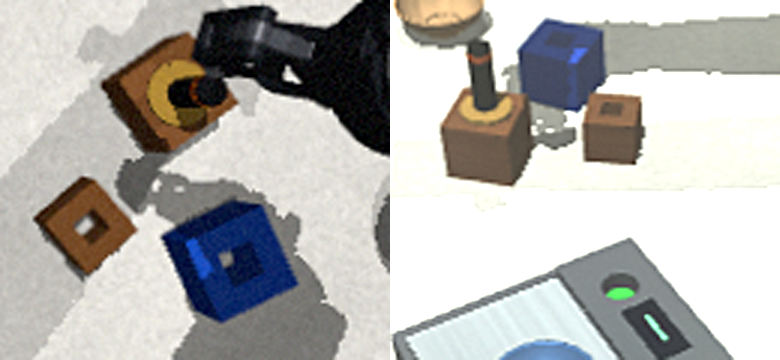

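The stylus stands upright in the stand (handle at scene crop (483,75)), with its flange flat on the rim at z 0.063. The buttons are up, the dish has not moved, and the gripper is well clear.

```bash
python3 -c "from workcell import *; print(sign_off())"
```

```text
the job is handed in; nothing more can be done
None
```

I took the stylus from the larger brown stand and held the green button at the bottom for at least 0.6 s. I then put the stylus back in its stand, let go, and handed the job in at about 15 s of the 50 s allowed.

**Button press:** the tip stopped at about z = 0.026, where fully down should be, with about 13–14 N on it. The button's travel can't be read directly, so "fully down" rests on that height and force.

**Last checks:**
- **Stylus:** it stands upright with its flange top at z ≈ 0.063 and the handle top at about 0.127–0.128. Its axis is within about 2–3 mm of the stand's.
- **Buttons:** both tops read about 0.030–0.032, so both are up. I never went near the red one.
- **Dish:** it is within 1 mm of where it started.
- **Gripper:** it is open and 0.16 m above where it let go.

**Disagreements:** the top and scene cameras differed by up to 5 mm on the handle and the green button. I put this down to each camera seeing different sides of the handle and to the well hiding part of the button. One wrist view of the stand taken from over the scale was 3 mm off the others, so I did not use it.

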